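# Open the glue press with one left-hand screw and take out the carton

### The arm

A 6-joint arm with a two-finger parallel gripper is mounted at the origin on a cart in front of the work surface, level with it; the furniture and walls round the work are solid. World frame = base frame: x ahead of the robot, y to its left, z up, the work surface at z = 0. Lengths are in m, angles in rad, forces in N, time in s.
With the tool pointing down it reaches from about 0.4 to 0.825 m from the base axis. Payload 7 kg.
Tool frame: the origin (TCP) lies at the centre of the arm's flange, where the gripper is bolted on; the fingertips stand 178 mm ahead of it and the grasp point (between the pads) lies 159 mm ahead of it; z points along the fingers, y is the line along which they close (so a half turn about z gives the same grasp; the last joint's range is limited). The gripper opens to 88 mm and grips with 3 to 60 N. Pads are 19 mm wide; open, the fingers measure 130 mm over their backs; the gripper's body (78 mm by 193 mm) begins 47 mm behind the grasp point.
Start: joints at [1.623, 0.359, 0.012, 0, -1.224, -0.288], TCP at [0.158, 0.656, 0.405] pointing down, gripper open.
Joint ranges: [-3.07, 3.07], [-1.43, 2.12], [-1.02, 1.25], [-3.03, 1.67], [-3.05, -0], [-3.03, 3.03]. Speed limits (rad/s): [2.39, 2.39, 3.01, 3.14, 3.14, 3.14].

### API

Orientations are given as a unit quaternion [w, x, y, z].
In Python, from workcell import r gives the robot as it stands. The module is installed in compiled form; this text tells all that it offers.
- The arm moves only by the shell command python3 -m creep 'ROWS' [FORCE]. ROWS is JSON, one flat list of numbers, 5 for each row, row after row: the shift along the tool's x, y, z in units of 150 mm (1.0 is 150 mm), then the turn about the tool's z in units of pi/2 rad (1.0 is pi/2 rad), then the closure, from -1 (fully open) to 1 (shut), so that 0 is half open. In form: [tx, ty, tz, twist, jaw, tx, ty, tz, twist, jaw, ...]. A call has exactly 10 rows; each row is the pose to reach, as a shift and turn from the pose commanded when the call began, along the tool's axes at that moment; what a row does not reach only later rows make up. A row lasts 1/12 s, in which the tool goes at most 41.7 mm and 7.16 degrees, less where a joint would pass 70% of its speed; a pose out of reach is approached as far as the arm can. A call with a number of a shift or a turn outside -1 to 1 is refused whole. A call with a gripper value outside its range is refused whole. The fingers move at their own pace and stop on an object; FORCE is the grip in N (left out, the last holds). Time passes only in rows, so rows that repeat a pose let the fingers close, or fill a call up. It gives the time, the measured TCP pose, the force, the opening and the grip force at its end, in the units of the state.
- r.get_obs(): the state, without advancing time (a new reading comes with each control period).
- r.read_camera(name): name is "scene" or "top" or "wrist"; returns the picture (384x512x3 uint8, red, green, blue); there is no depth.
- r.calibration(name): a dict with "vertical_fov" (degrees; the focal length in pixels is half the picture's height over the tangent of half this angle, whatever the lens; pixels are square), "cx", "cy" (the principal point, pixels), "R" (3x3) and "t" (3): a world point X has camera coordinates R X + t. Camera axes: x right, y down, z forward; pixel columns grow to the right and rows downward; lengths in m; the calibration is good to about 2 mm. A picture is of the moment at which its call begins: read the wrist's pose just before it. calibration takes no time and is no camera call; for the wrist camera it gives the pose at the moment of the call.
- r.close_job(): hands the job in; it is judged then, once.
The state is a dict: "clock": time; "qpos": joint angles; "qd": joint speeds; "tau": joint torques, N m; "position": TCP position; "eef_rot": TCP orientation; "ft_force": force on the tool from outside, world axes, zero at the start; "ft_torque": the same for the moment, N m; "finger_gap": opening from 0.0 (shut) to 1.0 (fully open); "gripper_force": force on a finger pad.
Only numpy, scipy, OpenCV 4.12 (cv2) and the standard library are available. Lean on these libraries where they do the work, as an engineer would, in place of code of your own. Each camera call takes 0.05 s, during which the arm holds its last target. There are 200 camera calls.

### The job

The glue on the long carton in the press has set. Back off both wing screws by about a quarter turn, then draw the carton out from under the ball feet toward the robot, lay it flat in the wooden tray and let go. The two screws look alike but one of them has a left-hand thread and nobody remembers which: try them a little each way by feel, and never force one that stiffens, since tightening crushes the carton. Leave the things lying about where they are.

Things in the scene. Friction and masses are not known exactly. Their poses are not given: they have to be found in the camera images.
- press_bed: fixed wooden board of the press, 150 (x) x 220 (y) x 12 mm; origin under its centre, on the table. -x side faces the robot and is open. Two alike clamps (a, b on either side) with screw axes at x = 0, y = +-80 mm; posts behind the carton at x = 36 to 72 mm, arms 91 to 109 mm above the table, bosses 32 mm across on the axes, 87 to 115 mm up
- wing_a (a point): wing handle of screw a: upright steel plate 42 (x) x 12 (y) x 40 mm, graspable across y; point on the screw axis, 16 mm below the plate's top, 148 mm above the table, 22 mm above the 30 mm round hub. z up; turns and rises with the screw, 2 mm/rad, range 4.5 rad. Thread hand unknown. Loosening takes 0.05 to 0.11 N m; tightening stiffens at once by about 1.2 N m/rad from the start
- wing_b (a point): wing handle of screw b: upright steel plate 42 (x) x 12 (y) x 40 mm, graspable across y; point on the screw axis, 16 mm below the plate's top, 148 mm above the table, 22 mm above the 30 mm round hub. z up; turns and rises with the screw, 2 mm/rad, range 4.5 rad. Thread hand unknown. Loosening takes 0.05 to 0.11 N m; tightening stiffens at once by about 1.2 N m/rad from the start
- pad_a: steel ball foot, 20 mm across, at the lower end of screw a; origin at its lowest point, on the screw axis. It turns, rises and sinks with the screw. At the start it bears on the carton's top, 62 mm above the table
- pad_b: steel ball foot, 20 mm across, at the lower end of screw b; origin at its lowest point, on the screw axis. It turns, rises and sinks with the screw. At the start it bears on the carton's top, 62 mm above the table
- carton_center (a point): centre of the loose closed carton, 170 (x) x 60 (y) x 50 mm high, 90 g, lying on the press bed along the bed's y axis, both ends under the ball feet; hold it across the 60 mm at its middle. It can be lifted only after sliding it toward the bed's -x side from under ball feet and bosses (60 to 100 mm)
- tray_in (a point): centre of the inner floor of the fixed wooden tray: outside 100 (x) x 210 (y) x 18 mm high, walls and floor 5 mm, so 90 x 200 mm inside; the carton lies in it along the tray's y axis, its centre 25 mm above this point
- stamp: rubber stamp with a turned wooden handle, 30x42x66 mm, loose, origin under its centre; leave alone
- soap: bar of soap in a paper band, 53x78x25 mm, loose, origin under its centre; leave alone
- tin: round balm tin, 54 mm across, 21 mm high, loose, origin under its centre; leave alone
- carton: the same carton; origin at the centre of its underside

How it is judged:
By the outcome, as a careful person would: the job done as asked, in the order asked, and still so for the second after the job is handed in, with the robot touching nothing.
It also fails if it takes over 64 s, if anything falls off the work surface, if the arm or the gripper's body presses on something with over 40 N, if the wrist force passes 120 N, or if a joint passes its speed limit or range.

## Working session

There is one attempt and no reset: what is moved stays moved. The work goes in short steps, Python scripts to look and compute and a shell command to move; the robot and the scene stay as the last step left them, time stands still between calls to the robot, and variables do not carry over. Pictures are saved under pics/ and viewed, at most 10 in all, crops included, and the job is handed in when it is done.

```bash
mkdir -p pics
python3 - <<'E'
from workcell import r
import cv2
print(r.get_obs())
for n in ("scene","top"):
    im=r.read_camera(n); cv2.imwrite(f"pics/{n}0.png",im[:,:,::-1]); c=r.calibration(n); print(n,c)
E
```

```text
{'clock': 0.0, 'qpos': array([ 1.62309585e+00,  3.59409191e-01,  1.10484741e-02, -3.25908418e-04,
       -1.22410310e+00, -2.88104470e-01]), 'qd': array([-0.00082282,  0.00032662,  0.0009134 , -0.00040174,  0.00092876,
        0.00070906]), 'tau': array([ 5.11237213e-04, -5.82718277e+01,  2.93062645e+01,  6.99768305e+00,
        7.06877807e-03, -1.49211683e-04]), 'position': array([0.15765448, 0.65613259, 0.40370786]), 'eef_rot': array([ 8.47649257e-04,  9.93050665e-01, -1.17684571e-01, -9.77768955e-06]), 'ft_force': array([-0.66116502, -0.06928384,  0.17446446]), 'ft_torque': array([-0.00075463, -0.006987  ,  0.02451498]), 'gripper_force': 0.0, 'finger_gap': 0.9969109219816207}
scene {'vertical_fov': 56.47140036471551, 'cx': 257.77231599253435, 'cy': 193.13783227353062, 'R': array([[ 0.79361899, -0.60837182,  0.00725477],
       [-0.32273953, -0.4310609 , -0.84263022],
       [ 0.51575973,  0.66638595, -0.53844375]]), 't': array([-0.38447802,  0.30146345,  0.63236876])}
top {'vertical_fov': 56.23112402170829, 'cx': 259.81561306958747, 'cy': 194.7556969430301, 'R': array([[-0.07443154, -0.99721897, -0.00377753],
       [-0.96851127,  0.07319026, -0.23796869],
       [ 0.23758337, -0.0140538 , -0.97126548]]), 't': array([0.09271599, 0.54278318, 0.89649631])}
```

View pics/scene0.png

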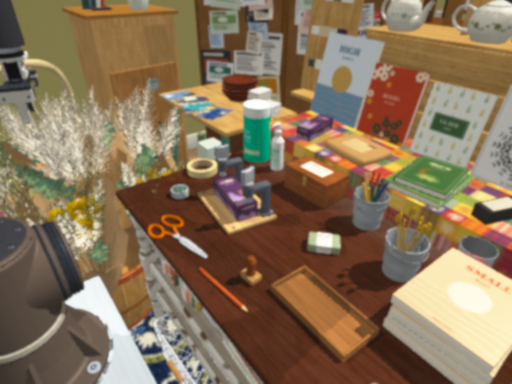

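View pics/top0.png

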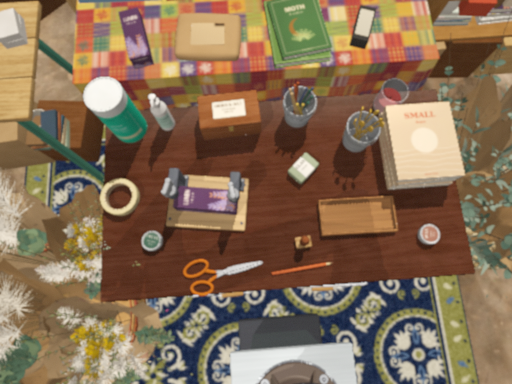

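Scene and top both show the press (top ≈(208,203)), the tray (top ≈(357,216)), stamp (303,242), soap (303,168) and tin (152,240 or 429,234). Next I enlarge the press and tray.

Run:
```python
import cv2,numpy as np
t=cv2.imread("pics/top0.png"); s=cv2.imread("pics/scene0.png")
a=cv2.resize(t[160:240,155:255],None,fx=6,fy=6,interpolation=cv2.INTER_CUBIC)
cv2.imwrite("pics/c1.png",a)
b=cv2.resize(s[145:245,190:290],None,fx=6,fy=6,interpolation=cv2.INTER_CUBIC)
cv2.imwrite("pics/c2.png",b)
```

```text
(no output)
```

View pics/c1.png

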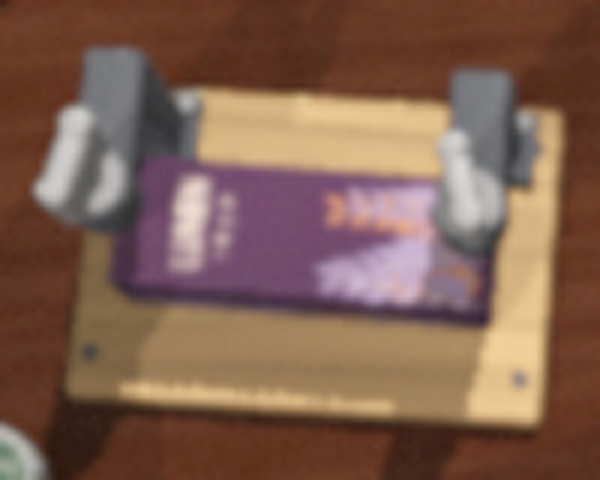

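View pics/c2.png

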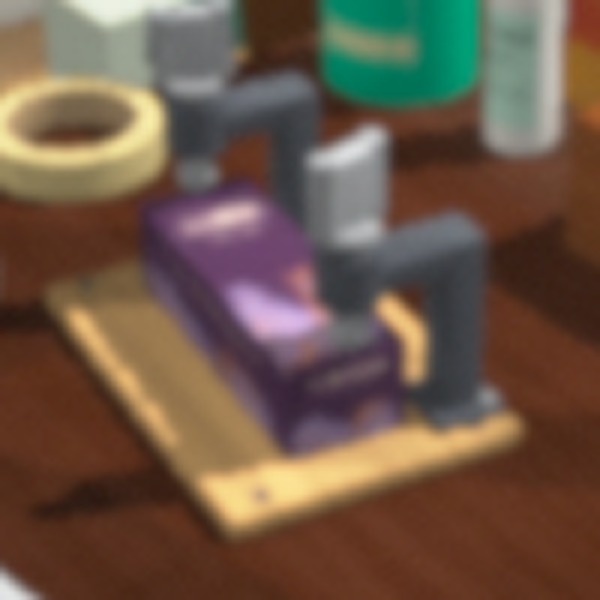

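```bash
cat > h.py <<'E'
import numpy as np,cv2
from workcell import r
from scipy.spatial.transform import Rotation as Ro
def K(c): f=192/np.tan(np.radians(c["vertical_fov"]/2)); return f,c["cx"],c["cy"]
def ray(c,u,v,z):
    f,cx,cy=K(c); R=np.array(c["R"]); o=-R.T@c["t"]; d=R.T@[(u-cx)/f,(v-cy)/f,1]
    return o+d*(z-o[2])/d[2]
def proj(c,X):
    f,cx,cy=K(c); p=np.array(c["R"])@X+c["t"]; return np.array([cx+f*p[0]/p[2],cy+f*p[1]/p[2]])
def pose():
    o=r.get_obs(); w,x,y,z=o["eef_rot"]; return o,Ro.from_quat([x,y,z,w]).as_matrix()
def plan(P,yaw):  # P = TCP target; yaw(deg) of tool x in world
    o,M=pose(); s=M.T@(np.array(P)-o["position"])/.15
    y0=np.degrees(np.arctan2(M[1,0],M[0,0])); d=(y0-yaw+180)%360-180
    print("t",round(o["clock"],2),"pos",o["position"].round(4),"yaw",y0.round(2),"tilt",M[2,2].round(4),"q6",o["qpos"][5].round(2),"F",o["ft_force"].round(2),"T",o["ft_torque"].round(3),"gap",round(o["finger_gap"],3))
    print("  shift",s.round(3),"twist",(d/90).round(3))
E
python3 - <<'E'
from h import *
c=r.calibration("top"); s=r.calibration("scene")
p=lambda a,z:ray(c,155+a[0]/6,160+a[1]/6,z)
q=lambda a,z:ray(s,190+a[0]/6,145+a[1]/6,z)
fl,fr,br=[p(a,.012) for a in((68,397),(540,425),(565,108))]
print("bed top",fl,fr,br,(fl+br)/2, np.degrees(np.arctan2(*(fr-fl)[:2])))
print("scene", [q(a,.012) for a in ((45,290),(232,527),(525,430))])
for n,z,l in(("carton top",.062,[(140,157),(133,290),(488,318)]),("wing tops",.164,[(75,110),(50,190),(455,138),(470,225)])):
    print(n,[p(a,z).round(3) for a in l])
print("tray",[ray(c,u,v,.018).round(4) for u,v in((318,200),(396,196),(398,234),(320,238))])
plan([.5,.2,.4],0)
E
```

```text
bed top [0.49139561 0.31637511 0.012     ] [0.46204346 0.09950614 0.012     ] [0.61291682 0.07777085 0.012     ] [0.55215622 0.19707298 0.012     ] -172.2921336647915
scene [array([0.49000881, 0.30764597, 0.012     ]), array([0.4605559 , 0.09276457, 0.012     ]), array([0.60715602, 0.07075468, 0.012     ])]
carton top [array([0.59 , 0.27 , 0.062]), array([0.529, 0.274, 0.062]), array([0.504, 0.118, 0.062])]
wing tops [array([0.582, 0.273, 0.164]), array([0.549, 0.284, 0.164]), array([0.559, 0.121, 0.164]), array([0.522, 0.117, 0.164])]
tray [array([ 0.5325, -0.1104,  0.018 ]), array([ 0.5275, -0.3299,  0.018 ]), array([ 0.4211, -0.3178,  0.018 ]), array([ 0.4262, -0.1038,  0.018 ])]
t 0.1 pos [0.1576 0.6562 0.4038] yaw -13.51 tilt -1.0 q6 -0.29 F [-0.19  0.35 -0.47] T [-0.043 -0.02  -0.051] gap 0.998
  shift [2.93  2.423 0.029] twist -0.15
```

The top crop gives the bed corners at about (166,227), (245,231) and (249,178), with the wings slightly rotated. The scene crop agrees to about 5 mm. I'm moving over the press for a closer wrist view.

```bash
python3 -m creep '[0.25,0.2,0,0,-1, 0.5,0.4,0,0,-1, 0.75,0.6,0,0,-1, 0.95,0.8,0,0,-1, 1,0.83,0,0,-1, 1,0.83,0,0,-1, 1,0.83,0,0,-1, 1,0.83,0,0,-1, 1,0.83,0,0,-1, 1,0.83,0,0,-1]'
python3 -m creep '[0.25,0.2,0,0,-1, 0.5,0.4,0,0,-1, 0.75,0.6,0,0,-1, 0.95,0.8,0,0,-1, 1,0.83,0,0,-1, 1,0.83,0,0,-1, 1,0.83,0,0,-1, 1,0.83,0,0,-1, 1,0.83,0,0,-1, 1,0.83,0,0,-1]'
python3 -c "from h import *; plan([.5,.2,.42],-8)"
```

```text
clock: 0.93
position: [0.2739, 0.501, 0.4043]
eef_rot: [0.0, 0.993, -0.117, -0.0]
ft_force: [-0.7, 0.1, 0.1]
finger_gap: 1.001
gripper_force: 0.0
clock: 1.77
position: [0.3907, 0.3452, 0.4045]
eef_rot: [0.0, 0.993, -0.117, -0.0]
ft_force: [0.2, 0.1, 0.5]
finger_gap: 0.999
gripper_force: 0.0
t 1.77 pos [0.3907 0.3452 0.4045] yaw -13.42 tilt -1.0 q6 0.24 F [0.25 0.13 0.52] T [ 0.008 -0.069 -0.012] gap 0.999
  shift [ 0.933  0.773 -0.103] twist -0.06
```

```bash
python3 -m creep '[0.25,0.2,0,0,-1, 0.5,0.4,-0.1,-0.06,-1, 0.75,0.6,-0.1,-0.06,-1, 0.93,0.77,-0.1,-0.06,-1, 0.93,0.77,-0.1,-0.06,-1, 0.93,0.77,-0.1,-0.06,-1, 0.93,0.77,-0.1,-0.06,-1, 0.93,0.77,-0.1,-0.06,-1, 0.93,0.77,-0.1,-0.06,-1, 0.93,0.77,-0.1,-0.06,-1]'
python3 - <<'E'
from h import *
plan([.5,.2,.42],-8)
c=r.calibration("wrist"); im=r.read_camera("wrist"); np.save("w1.npy",c,allow_pickle=True)
cv2.imwrite("pics/w1.png",im[:,:,::-1]); print(-np.array(c["R"]).T@c["t"])
for X in([.5615,.273,.164],[.539,.115,.164]): print(proj(c,X))
E
```

```text
clock: 2.6
position: [0.4994, 0.2003, 0.4197]
eef_rot: [-0.0, 0.998, -0.07, 0.0]
ft_force: [0.1, 0.3, -0.4]
finger_gap: 0.996
gripper_force: 0.0
t 2.6 pos [0.4994 0.2003 0.4197] yaw -8.01 tilt -1.0 q6 0.69 F [ 0.08  0.34 -0.41] T [ 0.022  0.023 -0.038] gap 0.996
  shift [ 0.004  0.001 -0.002] twist -0.0
[0.57932921 0.18990754 0.40001   ]
[151.22772501 133.86045903]
[362.38490806 134.29955232]
```

View pics/w1.png

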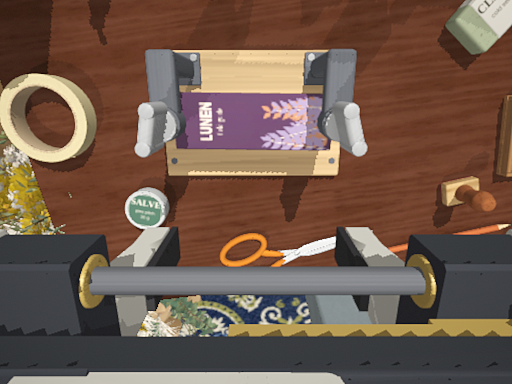

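The wrist view shows the press clearly: left wing near (148,130), right near (351,128), carton (250,121), with the tin at (147,207) in front of the press. I'll enlarge the wings.

Run:
```python
import cv2,numpy as np
t=cv2.imread("pics/w1.png")
a=[cv2.resize(t[90:165,x:x+50],None,fx=8,fy=8,interpolation=cv2.INTER_CUBIC) for x in(130,325)]
cv2.imwrite("pics/c3.png",np.hstack(a))
```

```text
(no output)
```

View pics/c3.png

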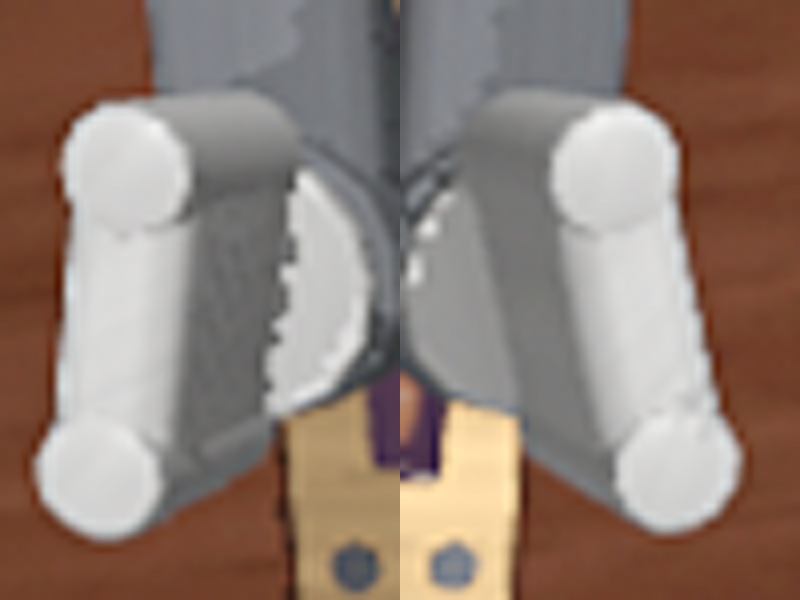

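Wing-top end circles in the crop are at (125,165)/(98,478) on the left and (215,165)/(278,468) on the right.

Run:
```python
from h import *
c=r.calibration("wrist")
for n,x0,p,q in(("a",130,(125,165),(98,478)),("b",325,(215,165),(278,468))):
    A,B=[ray(c,x0+u/8,90+v/8,.164) for u,v in(p,q)]
    m=(A+B)/2; d=A-B; y=np.degrees(np.arctan2(d[1],d[0])); print(n,m.round(4),np.linalg.norm(d[:2]).round(4),"yaw",y.round(1)); plan([m[0],m[1],.39],y); 
for u,v in((166,173),(339,174)): print(ray(c,u,v,.012))
```

```text
a [0.5647 0.2778 0.164 ] 0.0297 yaw -19.0
t 2.65 pos [0.4994 0.2002 0.4197] yaw -8.01 tilt -1.0 q6 0.69 F [ 0.3  -0.34 -0.47] T [-0.028  0.02   0.063] gap 0.997
  shift [ 0.359 -0.573  0.198] twist 0.122
b [0.543  0.1196 0.164 ] 0.0295 yaw 8.9
t 2.65 pos [0.4994 0.2002 0.4197] yaw -8.01 tilt -1.0 q6 0.69 F [ 0.3  -0.34 -0.47] T [-0.028  0.02   0.063] gap 0.997
  shift [0.363 0.491 0.198] twist -0.188
[0.49852498 0.31950481 0.012     ]
[0.46616169 0.0985863  0.012     ]
```

```bash
python3 -m creep '[0.13,-0.2,0.05,0.06,-1, 0.26,-0.4,0.1,0.12,-1, 0.36,-0.57,0.15,0.12,-1, 0.36,-0.57,0.2,0.12,-1, 0.36,-0.57,0.4,0.12,-1, 0.36,-0.57,0.6,0.12,-1, 0.36,-0.57,0.735,0.12,-1, 0.36,-0.57,0.735,0.12,-1, 0.36,-0.57,0.735,0.12,-1, 0.36,-0.57,0.735,0.12,-1]' 20
python3 -c "from h import *; plan([.5647,.2778,.309],-19)"
```

```text
clock: 3.48
position: [0.5658, 0.277, 0.311]
eef_rot: [-0.001, 0.987, -0.164, 0.001]
ft_force: [0.0, -0.1, 0.5]
finger_gap: 1.001
gripper_force: 0.0
t 3.48 pos [0.5658 0.277  0.311 ] yaw -18.84 tilt -1.0 q6 0.48 F [ 0.03 -0.13  0.45] T [-0.003 -0.018 -0.021] gap 1.001
  shift [-0.009 -0.003  0.013] twist 0.002
```

```bash
cat >> h.py <<'E'
def meas(n=8):
    T=[];F=[];t5=[];W=[]
    for _ in range(n):
        r.read_camera("top"); o,M=pose(); T.append(o["ft_torque"]);F.append(o["ft_force"]);t5.append(o["tau"][5]); W.append(np.degrees(np.arctan2(M[1,0],M[0,0])))
    print("t",round(o["clock"],2),"T",np.mean(T,0).round(3),"sd",np.std(T,0)[2].round(3),"F",np.mean(F,0).round(2),"tau6",np.mean(t5).round(4),"yaw",np.mean(W).round(2),"z",o["position"].round(4),"gap",round(o["finger_gap"],3),"grip",o["gripper_force"])
E
python3 -c "from h import *; meas(4)"
python3 -m creep '[0,0,0,0,0, 0,0,0,0,0.5, 0,0,0,0,1, 0,0,0,0,1, 0,0,0,0,1, 0,0,0,0,1, 0,0,0,0,1, 0,0,0,0,1, 0,0,0,0,1, 0,0,0,0,1]' 20
python3 -c "from h import *; meas(6)"
```

```text
t 3.68 T [-0.006 -0.014 -0.01 ] sd 0.021 F [-0.19  0.33  0.18] tau6 0.0002 yaw -18.88 z [0.5657 0.2765 0.3111] gap 1.002 grip 0.0
clock: 4.52
position: [0.5654, 0.2763, 0.3094]
eef_rot: [0.0, 0.986, -0.164, -0.0]
ft_force: [-0.5, -1.0, 0.6]
finger_gap: 0.304
gripper_force: 0.0
t 4.82 T [ 0.626 -0.125 -0.007] sd 0.049 F [ 0.08  1.28 -0.59] tau6 0.0052 yaw -18.91 z [0.5655 0.2767 0.3095] gap 0.138 grip 19.987137615680695
```

```bash
python3 -m creep '[0,0,0,-0.01,1, 0,0,0,-0.02,1, 0,0,0,-0.03,1, 0,0,0,-0.04,1, 0,0,0,-0.04,1, 0,0,0,-0.04,1, 0,0,0,-0.04,1, 0,0,0,-0.04,1, 0,0,0,-0.04,1, 0,0,0,-0.04,1]' 20
python3 -c "from h import *; meas(6)"
python3 -m creep '[0,0,0,0.02,1, 0,0,0,0.04,1, 0,0,0,0.06,1, 0,0,0,0.08,1, 0,0,0,0.08,1, 0,0,0,0.08,1, 0,0,0,0.08,1, 0,0,0,0.08,1, 0,0,0,0.08,1, 0,0,0,0.08,1]' 20
python3 -c "from h import *; meas(6)"
```

```text
clock: 5.65
position: [0.5656, 0.2766, 0.3095]
eef_rot: [-0.001, 0.991, -0.133, 0.0]
ft_force: [1.5, 4.2, -1.8]
finger_gap: 0.14
gripper_force: 20.0
t 5.95 T [ 2.069 -0.531 -0.076] sd 0.023 F [ 1.43  5.33 -2.28] tau6 0.0756 yaw -15.29 z [0.5655 0.2766 0.3095] gap 0.138 grip 19.985876083374023
clock: 6.78
position: [0.5655, 0.2765, 0.3095]
eef_rot: [-0.0, 0.981, -0.194, 0.0]
ft_force: [2.0, 5.5, -2.3]
finger_gap: 0.136
gripper_force: 20.0
t 7.08 T [ 2.055 -0.468  0.065] sd 0.007 F [ 1.45  4.88 -2.18] tau6 -0.06 yaw -22.41 z [0.5655 0.2765 0.3095] gap 0.134 grip 19.98877912759781
```

```bash
python3 -m creep '[0,0,0,0.01,1, 0,0,0,0.02,1, 0,0,0,0.03,1, 0,0,0,0.03,1, 0,0,0,0.03,1, 0,0,0,0.03,1, 0,0,0,0.03,1, 0,0,0,0.03,1, 0,0,0,0.03,1, 0,0,0,0.03,1]' 20
python3 -c "from h import *; meas(6)"
```

```text
clock: 7.92
position: [0.5655, 0.2765, 0.3095]
eef_rot: [-0.0, 0.976, -0.218, 0.0]
ft_force: [1.3, 4.9, -1.9]
finger_gap: 0.141
gripper_force: 20.0
t 8.22 T [ 2.074 -0.387  0.103] sd 0.045 F [ 1.01  5.13 -1.42] tau6 -0.1174 yaw -25.14 z [0.5655 0.2765 0.3095] gap 0.138 grip 19.99658614397049
```

```bash
python3 -m creep '[0,0,0,-0.04,1, 0,0,0,-0.07,1, 0,0,0,-0.10,1, 0,0,0,-0.12,1, 0,0,0,-0.14,1, 0,0,0,-0.14,1, 0,0,0,-0.14,1, 0,0,0,-0.14,1, 0,0,0,-0.14,1, 0,0,0,-0.14,1]' 20
python3 -c "from h import *; meas(6)"
```

```text
clock: 9.05
position: [0.5656, 0.2766, 0.3096]
eef_rot: [-0.001, 0.994, -0.109, 0.0]
ft_force: [1.4, 6.2, -1.5]
finger_gap: 0.137
gripper_force: 20.0
t 9.35 T [ 2.37 -0.52 -0.07] sd 0.032 F [ 1.02  5.87 -1.78] tau6 0.0774 yaw -12.56 z [0.5656 0.2766 0.3096] gap 0.136 grip 19.986792504787445
```

```bash
python3 -m creep '[0,0,-0.001,-0.04,1, 0,0,-0.003,-0.115,1, 0,0,-0.004,-0.19,1, 0,0,-0.006,-0.265,1, 0,0,-0.008,-0.34,1, 0,0,-0.009,-0.415,1, 0,0,-0.011,-0.49,1, 0,0,-0.012,-0.565,1, 0,0,-0.014,-0.64,1, 0,0,-0.015,-0.71,1]' 20
python3 -c "from h import *; meas(2)"
```

```text
clock: 10.18
position: [0.5652, 0.2775, 0.3118]
eef_rot: [-0.001, 0.9, 0.436, 0.001]
ft_force: [-2.3, 10.4, -1.7]
finger_gap: 0.134
gripper_force: 20.0
t 10.28 T [ 4.097  0.649 -0.078] sd 0.026 F [-2.19 10.77 -1.86] tau6 0.3981 yaw 51.88 z [0.5652 0.2776 0.3118] gap 0.134 grip 19.991683065891266
```

```bash
python3 -m creep '[0,0,-0.001,-0.05,1, 0,0,-0.003,-0.12,1, 0,0,-0.004,-0.18,1, 0,0,-0.005,-0.22,1, 0,0,-0.005,-0.22,1, 0,0,-0.005,-0.22,1, 0,0,-0.005,-0.22,1, 0,0,-0.005,-0.22,1, 0,0,-0.005,-0.22,1, 0,0,-0.005,-0.22,1]' 20
python3 -c "from h import *; meas(2)"
```

```text
clock: 11.12
position: [0.5649, 0.2776, 0.3125]
eef_rot: [-0.001, 0.813, 0.582, 0.001]
ft_force: [-3.5, 10.0, -0.9]
finger_gap: 0.137
gripper_force: 20.0
t 11.22 T [ 4.274  1.295 -0.052] sd 0.007 F [-3.59 11.3  -0.65] tau6 0.0748 yaw 71.15 z [0.5648 0.2776 0.3125] gap 0.139 grip 19.994631707668304
```

```bash
python3 -m creep '[0,0,0,0,0.5, 0,0,0,0,0, 0,0,0,0,-0.5, 0,0,0,0,-0.5, 0,0,0,0,-0.5, 0,0,-0.1,0,-0.5, 0,0,-0.3,0,-0.5, 0,0,-0.4,0,-1, 0,0,-0.4,0,-1, 0,0,-0.4,0,-1]' 20
python3 -c "from h import *; plan([.544,.1186,.3725],8.9)"
```

```text
clock: 12.05
position: [0.5655, 0.276, 0.3734]
eef_rot: [-0.0, 0.814, 0.581, 0.001]
ft_force: [-0.5, -0.2, -1.5]
finger_gap: 0.841
gripper_force: 0.0
t 12.05 pos [0.5655 0.276  0.3734] yaw 71.08 tilt -1.0 q6 2.05 F [-0.46 -0.21 -1.51] T [-0.091 -0.035  0.03 ] gap 0.841
  shift [-1.039  0.205  0.005] twist 0.691
```

```bash
python3 -m creep '[-0.15,0.03,0,0.07,-1, -0.35,0.08,0,0.14,-1, -0.55,0.12,0,0.21,-1, -0.75,0.16,0,0.28,-1, -0.95,0.2,0,0.36,-1, -1,0.21,0,0.44,-1, -1,0.21,0,0.52,-1, -1,0.21,0,0.6,-1, -1,0.21,0,0.67,-1, -1,0.21,0,0.69,-1]' 20
python3 -c "from h import *; plan([.543,.1196,.309],8.9)"
```

```text
clock: 12.88
position: [0.5462, 0.1235, 0.3712]
eef_rot: [0.0, 0.997, 0.075, -0.001]
ft_force: [0.6, 0.2, -0.2]
finger_gap: 1.0
gripper_force: 0.0
t 12.88 pos [0.5462 0.1235 0.3712] yaw 8.56 tilt -1.0 q6 1.15 F [ 0.57  0.16 -0.23] T [-0.067  0.004 -0.014] gap 1.0
  shift [-0.024  0.023  0.415] twist -0.004
```

```bash
python3 -m creep '[-0.024,0.023,0,-0.004,-1, -0.024,0.023,0.2,-0.004,-1, -0.024,0.023,0.4,-0.004,-0.5, -0.024,0.023,0.415,-0.004,0, -0.024,0.023,0.415,-0.004,0.5, -0.024,0.023,0.415,-0.004,1, -0.024,0.023,0.415,-0.004,1, -0.024,0.023,0.415,-0.004,1, -0.024,0.023,0.415,-0.004,1, -0.024,0.023,0.415,-0.004,1]' 20
python3 -c "from h import *; meas(6)"
```

```text
clock: 13.72
position: [0.5437, 0.1202, 0.311]
eef_rot: [-0.0, 0.997, 0.082, 0.001]
ft_force: [0.4, -0.7, 0.2]
finger_gap: 0.458
gripper_force: 0.0
t 14.02 T [-0.04  -0.014  0.027] sd 0.031 F [-0.13  0.1  -0.11] tau6 0.0016 yaw 9.35 z [0.5436 0.1201 0.3102] gap 0.18 grip 0.0
```

Not closed quite yet; I'll finish closing and then test clockwise (expected loosening, since a is right-handed).

```bash
python3 -m creep '[0,0,0,0,1, 0,0,0,0,1, 0,0,0,0.01,1, 0,0,0,0.02,1, 0,0,0,0.03,1, 0,0,0,0.04,1, 0,0,0,0.04,1, 0,0,0,0.04,1, 0,0,0,0.04,1, 0,0,0,0.04,1]' 20
python3 -c "from h import *; meas(5)"
python3 -m creep '[0,0,0,0.01,1, 0,0,0,0.02,1, 0,0,0,0.03,1, 0,0,0,0.03,1, 0,0,0,0.03,1, 0,0,0,0.03,1, 0,0,0,0.03,1, 0,0,0,0.03,1, 0,0,0,0.03,1, 0,0,0,0.03,1]' 20
python3 -c "from h import *; meas(5)"
```

```text
clock: 14.85
position: [0.5436, 0.1199, 0.3102]
eef_rot: [0.0, 0.999, 0.05, -0.0]
ft_force: [1.5, -5.5, 0.9]
finger_gap: 0.132
gripper_force: 20.0
t 15.1 T [-2.112 -0.679  0.073] sd 0.017 F [ 1.7  -4.71  1.01] tau6 -0.0774 yaw 5.76 z [0.5436 0.1199 0.3102] gap 0.135 grip 20.000273287296295
clock: 15.93
position: [0.5436, 0.1199, 0.3102]
eef_rot: [0.0, 1.0, 0.027, -0.0]
ft_force: [2.3, -5.0, 1.8]
finger_gap: 0.139
gripper_force: 20.0
t 16.18 T [-2.217 -0.586  0.083] sd 0.017 F [ 1.58 -5.02  1.1 ] tau6 -0.0831 yaw 3.06 z [0.5436 0.1199 0.3102] gap 0.138 grip 20.001451671123505
```

b's torque stays flat going clockwise, so it loosens that way.

```bash
python3 -m creep '[0,0,-0.001,0.04,1, 0,0,-0.003,0.115,1, 0,0,-0.004,0.19,1, 0,0,-0.006,0.265,1, 0,0,-0.008,0.34,1, 0,0,-0.009,0.415,1, 0,0,-0.011,0.49,1, 0,0,-0.012,0.565,1, 0,0,-0.014,0.64,1, 0,0,-0.015,0.71,1]' 20
python3 -m creep '[0,0,-0.001,0.05,1, 0,0,-0.003,0.12,1, 0,0,-0.004,0.18,1, 0,0,-0.005,0.22,1, 0,0,-0.005,0.225,1, 0,0,-0.005,0.225,1, 0,0,-0.005,0.225,1, 0,0,-0.005,0.225,1, 0,0,-0.005,0.225,1, 0,0,-0.005,0.225,1]' 20
python3 -c "from h import *; meas(2)"
```

```text
clock: 17.02
position: [0.5432, 0.1191, 0.3124]
eef_rot: [0.001, 0.861, -0.509, -0.0]
ft_force: [0.3, -8.5, 3.3]
finger_gap: 0.136
gripper_force: 20.0
clock: 17.85
position: [0.5429, 0.119, 0.3131]
eef_rot: [0.002, 0.76, -0.65, -0.0]
ft_force: [-1.2, -8.4, 4.5]
finger_gap: 0.141
gripper_force: 20.0
t 17.95 T [-3.374  0.437  0.041] sd 0.019 F [-0.65 -8.97  4.37] tau6 -0.0832 yaw -81.1 z [0.5429 0.119  0.3131] gap 0.137 grip 20.00140607357025
```

```bash
python3 -m creep '[0,0,0,0,0.5, 0,0,0,0,0, 0,0,0,0,-0.5, 0,0,0,0,-0.5, 0,0,0,0,-0.5, 0,0,-0.1,0,-0.5, 0,0,-0.3,0,-0.5, 0,0,-0.5,0,-1, 0,0,-0.7,0,-1, 0,0,-0.7,0,-1]' 20
python3 -c "from h import *; plan([.48,.2,.42],-97.9)"
```

```text
clock: 18.78
position: [0.5449, 0.1207, 0.4247]
eef_rot: [-0.004, 0.76, -0.65, 0.002]
ft_force: [0.6, 0.2, 1.2]
finger_gap: 0.833
gripper_force: 0.0
t 18.78 pos [0.5449 0.1207 0.4247] yaw -81.04 tilt -1.0 q6 -0.41 F [0.63 0.18 1.15] T [ 0.183 -0.27  -0.029] gap 0.833
  shift [-0.59   0.345  0.029] twist 0.187
```

```bash
python3 -m creep '[-0.2,0,0,0.05,-1, -0.4,-0.05,0,0.1,-1, -0.6,-0.1,0,0.15,-1, -0.8,-0.15,0,0.187,-1, -0.87,-0.19,0,0.187,-1, -0.87,-0.19,0,0.187,-1, -0.87,-0.19,0,0.187,-1, -0.87,-0.19,0,0.187,-1, -0.87,-0.19,0,0.187,-1, -0.87,-0.19,0,0.187,-1]' 20
python3 - <<'E'
from h import *
plan([.557,.25,.42],-97.9)
c=r.calibration("wrist"); im=r.read_camera("wrist"); 
b=im[:,:,::-1].copy(); cv2.imwrite("pics/w2.png",b)
print(proj(c,[.554,.1985,.062]))
E
```

```text
clock: 19.62
position: [0.5515, 0.2525, 0.4184]
eef_rot: [0.0, -0.656, 0.755, 0.0]
ft_force: [-0.1, 0.3, -0.3]
finger_gap: 1.002
gripper_force: 0.0
t 19.62 pos [0.5515 0.2525 0.4184] yaw -97.97 tilt -1.0 q6 -0.89 F [-0.09  0.25 -0.33] T [ 0.089 -0.07  -0.043] gap 1.002
  shift [ 0.012 -0.039 -0.011] twist -0.001
[248.32953147 118.81538846]
```

View pics/w2.png

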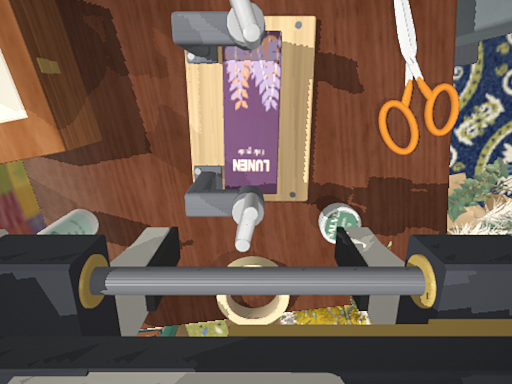

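The wrist view shows the carton's top face from about (223,31) to (279,193). Both wings are turned across, the tin is at (340,223) and the scissors at (415,100) in front.

Run:
```python
from h import *
c=r.calibration("wrist"); b=cv2.imread("pics/w2.png"); hsv=cv2.cvtColor(b,cv2.COLOR_BGR2HSV)
m=cv2.inRange(hsv,(125,50,20),(165,255,255)); m[:,:215]=0;m[:,290:]=0;m[:20]=0;m[205:]=0
for v in(60,90,120,150):
    x=np.where(m[v])[0]; e=[ray(c,u,v,.062) for u in(x.min(),x.max()+1)]; print(v,x.min(),x.max(),((e[0]+e[1])/2).round(4),np.linalg.norm(e[0]-e[1]).round(4))
y=np.where(m[:,232:240].any(1))[0]; print(y.min(),y.max(),ray(c,236,y.min(),.062),ray(c,236,y.max(),.062))
y=np.where(m[:,268:274].any(1))[0]; print(y.min(),y.max(),ray(c,270,y.min(),.062),ray(c,270,y.max(),.062))
```

```text
60 223 280 [0.5419 0.1417 0.062 ] 0.0585
90 223 279 [0.5465 0.1702 0.062 ] 0.059
120 224 278 [0.5509 0.2003 0.062 ] 0.0585
150 225 277 [0.5555 0.2321 0.062 ] 0.058
48 188 [0.55611274 0.12853515 0.062     ] [0.57920139 0.27277446 0.062     ]
31 193 [0.52059156 0.11801899 0.062     ] [0.54167836 0.28403372 0.062     ]
```

```bash
python3 -c "from h import *; plan([.5508,.1985,.30],-98.5)"
```

```text
t 19.67 pos [0.5515 0.2526 0.4185] yaw -97.97 tilt -1.0 q6 -0.89 F [-0.45  0.26  0.34] T [ 0.143 -0.089  0.019] gap 1.002
  shift [ 0.358 -0.045  0.79 ] twist 0.006
```

```bash
python3 -m creep '[0.2,-0.02,0,0.006,-1, 0.358,-0.045,0,0.006,-1, 0.358,-0.045,0.2,0.006,-1, 0.358,-0.045,0.4,0.006,-1, 0.358,-0.045,0.6,0.006,-1, 0.358,-0.045,0.79,0.006,-1, 0.358,-0.045,0.79,0.006,-1, 0.358,-0.045,0.79,0.006,-1, 0.358,-0.045,0.79,0.006,-1, 0.358,-0.045,0.79,0.006,-1]' 12
python3 -c "from h import *; plan([.5508,.1985,.202],-98.5)"
```

```text
clock: 20.5
position: [0.5516, 0.1997, 0.302]
eef_rot: [0.002, -0.653, 0.757, -0.0]
ft_force: [0.1, -0.5, 1.1]
finger_gap: 1.001
gripper_force: 0.0
t 20.5 pos [0.5516 0.1997 0.302 ] yaw -98.45 tilt -1.0 q6 -0.83 F [ 0.14 -0.48  1.12] T [ 0.084  0.055 -0.049] gap 1.001
  shift [0.01  0.006 0.666] twist 0.001
```

```bash
python3 -m creep '[0.01,0.006,0.13,0,-1, 0.01,0.006,0.26,0,-1, 0.01,0.006,0.39,0,-1, 0.01,0.006,0.52,0,-1, 0.01,0.006,0.6,0,-1, 0.01,0.006,0.655,0,-1, 0.01,0.006,0.655,0,-0.4, 0.01,0.006,0.655,0,0, 0.01,0.006,0.655,0,0.1, 0.01,0.006,0.655,0,1]' 12
python3 -m creep '[0,0,0,0,1, 0,0,0,0,1, 0,0,0,0,1, 0,0,0,0,1, 0,0,0,0,1, 0,0,0,0,1, 0,0,0,0,1, 0,0,0,0,1, 0,0,0,0,1, 0,0,0,0,1]' 12
python3 -c "from h import *; plan([.5508-.085,.1985+.0127,.202],-98.5)"
```

```text
clock: 21.33
position: [0.5502, 0.1984, 0.2028]
eef_rot: [0.001, -0.653, 0.757, -0.0]
ft_force: [-0.3, -0.1, 0.4]
finger_gap: 0.761
gripper_force: 0.0
clock: 22.17
position: [0.55, 0.1983, 0.2025]
eef_rot: [0.001, -0.653, 0.757, -0.0]
ft_force: [-2.4, -0.2, 7.8]
finger_gap: 0.68
gripper_force: 12.0
t 22.17 pos [0.55   0.1983 0.2025] yaw -98.46 tilt -1.0 q6 -0.83 F [-2.41 -0.25  7.8 ] T [ 0.19   0.536 -0.067] gap 0.68
  shift [-0.003  0.568  0.002] twist 0.0
```

```bash
python3 -m creep '[0,0,-0.006,0,1, 0,0.04,-0.006,0,1, 0,0.1,-0.006,0,1, 0,0.17,-0.006,0,1, 0,0.24,-0.006,0,1, 0,0.31,-0.006,0,1, 0,0.38,-0.006,0,1, 0,0.45,-0.006,0,1, 0,0.52,-0.006,0,1, 0,0.58,-0.006,0,1]' 12
python3 - <<'E'
from h import *
plan([.47,.21,.35],-98.5)
c=r.calibration("scene"); im=r.read_camera("scene")
cv2.imwrite("pics/s2.png",cv2.resize(im[130:270,180:340,::-1],None,fx=4,fy=4,interpolation=cv2.INTER_CUBIC))
E
```

```text
clock: 23.0
position: [0.4625, 0.211, 0.2025]
eef_rot: [0.0, -0.653, 0.757, -0.0]
ft_force: [1.4, -0.7, 3.1]
finger_gap: 0.686
gripper_force: 12.0
t 23.0 pos [0.4625 0.211  0.2025] yaw -98.45 tilt -1.0 q6 -0.96 F [ 1.39 -0.69  3.09] T [ 0.117 -0.672 -0.043] gap 0.686
  shift [-0.001 -0.051 -0.984] twist 0.001
```

View pics/s2.png

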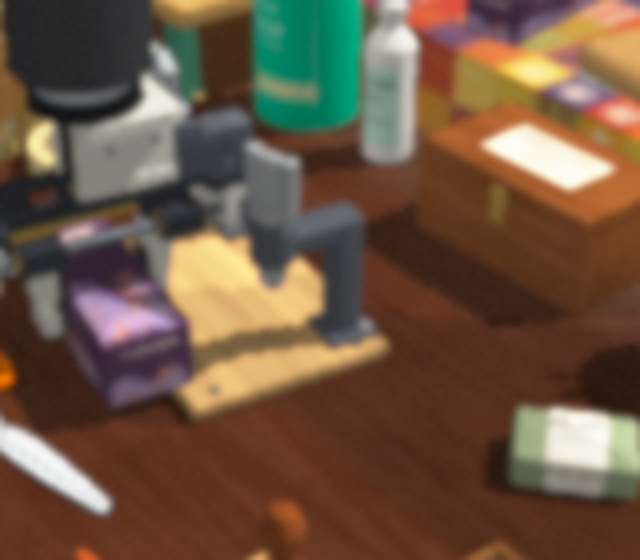

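The scene crop shows the carton drawn clear of the feet and gripped, with nothing disturbed. Next I lift it and refine the tray position.

```bash
python3 -m creep '[0,0.02,-0.1,0,1, 0,0.04,-0.25,0,1, 0,0.06,-0.4,0,1, 0,0.06,-0.55,0,1, 0,0.06,-0.7,0,1, 0,0.06,-0.8,0,1, 0,0.06,-0.8,0,1, 0,0.06,-0.8,0,1, 0,0.06,-0.8,0,1, 0,0.06,-0.8,0,1]' 12
python3 - <<'E'
from h import *
s=r.calibration("scene"); P=[ray(s,u,v,.018) for u,v in((271,288),(298,267),(377,322),(344,357))]
print(np.round(P,4),np.mean(P,0))
b=cv2.imread("pics/top0.png"); hsv=cv2.cvtColor(b,cv2.COLOR_BGR2HSV); m=cv2.inRange(hsv,(5,90,95),(20,255,255)); w=np.zeros_like(m); w[185:250,305:410]=m[185:250,305:410]
w=cv2.morphologyEx(w,cv2.MORPH_CLOSE,np.ones((9,9))); cs=cv2.findContours(w,0,1)[0]; q=cv2.boxPoints(cv2.minAreaRect(max(cs,key=cv2.contourArea)))
c=r.calibration("top"); P=np.array([ray(c,u,v,.018) for u,v in q]); print(q.round(1).tolist(),P.round(4),P.mean(0))
plan([.477,-.2155,.32],-91.3)
E
```

```text
clock: 23.88
position: [0.4542, 0.2118, 0.3209]
eef_rot: [-0.001, -0.653, 0.757, 0.0]
ft_force: [-0.4, -0.6, -0.6]
finger_gap: 0.683
gripper_force: 12.0
[[ 0.4257 -0.1227  0.018 ]
 [ 0.5145 -0.1111  0.018 ]
 [ 0.5344 -0.3128  0.018 ]
 [ 0.4273 -0.3232  0.018 ]] [ 0.47548858 -0.21743139  0.018     ]
[[305.0, 185.0], [409.0, 185.0], [409.0, 249.0], [305.0, 249.0]] [[ 0.5786 -0.0786  0.018 ]
 [ 0.5564 -0.3718  0.018 ]
 [ 0.3785 -0.3407  0.018 ]
 [ 0.3996 -0.0598  0.018 ]] [ 0.47826255 -0.2127254   0.018     ]
t 23.88 pos [0.4542 0.2118 0.3209] yaw -98.48 tilt -1.0 q6 -0.98 F [-0.44 -0.61 -0.57] T [ 0.119 -0.12   0.069] gap 0.683
  shift [ 2.795 -0.57   0.011] twist -0.08
```

```bash
python3 -m creep '[0.1,0,-0.1,0,1, 0.25,-0.05,-0.3,0,1, 0.45,-0.1,-0.5,-0.02,1, 0.65,-0.15,-0.55,-0.05,1, 0.85,-0.2,-0.6,-0.08,1, 1,-0.25,-0.6,-0.08,1, 1,-0.25,-0.6,-0.08,1, 1,-0.25,-0.6,-0.08,1, 1,-0.25,-0.6,-0.08,1, 1,-0.25,-0.6,-0.08,1]' 12
python3 -c "from h import *; plan([.477,-.05,.41],-91.3)"
```

```text
clock: 24.72
position: [0.4697, 0.0588, 0.4116]
eef_rot: [-0.001, -0.699, 0.715, 0.0]
ft_force: [-0.4, -0.0, -0.8]
finger_gap: 0.681
gripper_force: 12.0
t 24.72 pos [0.4697 0.0588 0.4116] yaw -91.25 tilt -1.0 q6 -0.56 F [-0.45 -0.04 -0.75] T [ 0.149 -0.077  0.021] gap 0.681
  shift [ 0.724 -0.064  0.011] twist 0.001
```

```bash
python3 -m creep '[0.15,0,0,0,1, 0.3,-0.03,0,0,1, 0.5,-0.05,0,0,1, 0.65,-0.06,0,0,1, 0.72,-0.06,0,0,1, 0.72,-0.06,0,0,1, 0.72,-0.06,0,0,1, 0.72,-0.06,0,0,1, 0.72,-0.06,0,0,1, 0.72,-0.06,0,0,1]' 12
python3 - <<'E'
from h import *
plan([.476,-.216,.41],-91.3)
c=r.calibration("wrist"); im=r.read_camera("wrist"); 
cv2.imwrite("pics/w3.png",im[:,:,::-1]); print(proj(c,[.476,-.216,.018]))
E
```

```text
clock: 25.55
position: [0.4764, -0.049, 0.4123]
eef_rot: [0.0, -0.7, 0.714, 0.0]
ft_force: [0.4, -0.7, -0.2]
finger_gap: 0.684
gripper_force: 12.0
t 25.55 pos [ 0.4764 -0.049   0.4123] yaw -91.2 tilt -1.0 q6 -0.33 F [ 0.42 -0.7  -0.16] T [ 0.062 -0.065 -0.012] gap 0.684
  shift [ 1.113 -0.02   0.015] twist 0.001
[254.95963621   7.67813303]
```

View pics/w3.png

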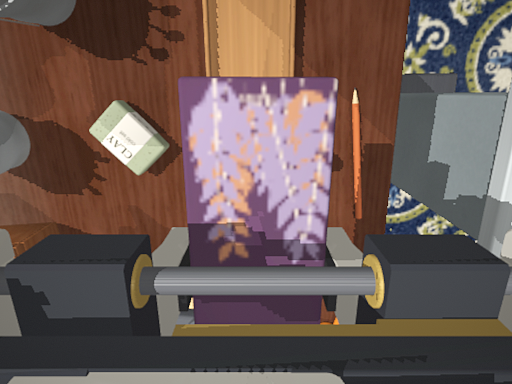

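The wrist view shows the held carton lying straight in the grip and the tray ahead, its outer edges at u≈204–208 and ≈296.

Run:
```python
from h import *
c=r.calibration("wrist"); b=cv2.imread("pics/w3.png"); hsv=cv2.cvtColor(b,cv2.COLOR_BGR2HSV)
m=(hsv[:,:,2]>120)&(hsv[:,:,0]<25)
for v in(3,15,30,45,60):
    x=np.where(m[v,190:310])[0]+190; e=[ray(c,u,v,.018) for u in(x.min(),x.max()+1)]; print(v,x.min(),x.max(),((e[0]+e[1])/2).round(4),np.linalg.norm(e[0]-e[1]).round(4))
```

```text
3 190 294 [ 0.4892 -0.2208  0.018 ] 0.1121
15 203 294 [ 0.4826 -0.2093  0.018 ] 0.0992
30 192 294 [ 0.489  -0.1948  0.018 ] 0.1125
45 190 293 [ 0.4911 -0.1798  0.018 ] 0.1151
60 191 293 [ 0.4911 -0.1644  0.018 ] 0.1155
```

```bash
python3 -m creep '[0.2,0,0,0,1, 0.4,-0.03,0,0,1, 0.6,-0.04,0,0,1, 0.8,-0.04,0,0,1, 1,-0.04,0,0,1, 1,-0.04,0.15,-0.004,1, 1,-0.04,0.3,-0.004,1, 1,-0.04,0.5,-0.004,1, 1,-0.04,0.7,-0.004,1, 1,-0.04,0.8,-0.004,1]' 12
python3 -c "from h import *; plan([.481,-.215,.198],-90.9)"
```

```text
clock: 26.43
position: [0.4779, -0.1996, 0.2891]
eef_rot: [-0.001, -0.701, 0.713, 0.002]
ft_force: [-1.0, -0.2, -1.2]
finger_gap: 0.682
gripper_force: 12.0
t 26.43 pos [ 0.4779 -0.1996  0.2891] yaw -90.94 tilt -1.0 q6 0.0 F [-1.05 -0.18 -1.2 ] T [ 0.068  0.055 -0.019] gap 0.682
  shift [ 0.103 -0.024  0.607] twist -0.0
```

```bash
python3 -m creep '[0.06,-0.01,0,0,1, 0.103,-0.024,0.05,0,1, 0.103,-0.024,0.15,0,1, 0.103,-0.024,0.25,0,1, 0.103,-0.024,0.35,0,1, 0.103,-0.024,0.42,0,1, 0.103,-0.024,0.49,0,1, 0.103,-0.024,0.55,0,1, 0.103,-0.024,0.58,0,1, 0.103,-0.024,0.58,0,1]' 12
python3 -c "from h import *; meas(2); plan([.481,-.215,.198],-90.9)"
```

```text
clock: 27.27
position: [0.4826, -0.2157, 0.2049]
eef_rot: [-0.0, -0.701, 0.713, 0.0]
ft_force: [-0.7, 0.1, -0.8]
finger_gap: 0.681
gripper_force: 12.0
t 27.37 T [ 0.105 -0.039  0.007] sd 0.013 F [ 0.21  0.39 -0.34] tau6 0.0037 yaw -90.9 z [ 0.4828 -0.2156  0.2058] gap 0.683 grip 11.993491351604462
t 27.37 pos [ 0.4828 -0.2156  0.2058] yaw -90.9 tilt -1.0 q6 0.03 F [-0.1  0.3 -0.2] T [ 0.091 -0.047 -0.006] gap 0.683
  shift [-0.004  0.012  0.052] twist 0.0
```

```bash
python3 -m creep '[0,0.005,0.01,0,1, 0,0.005,0.02,0,1, 0,0.005,0.03,0,1, 0,0.005,0.04,0,1, 0,0.005,0.05,0,1, 0,0.005,0.053,0,1, 0,0.005,0.053,0,1, 0,0.005,0.053,0,1, 0,0.005,0.053,0,1, 0,0.005,0.053,0,1]' 12
python3 -c "from h import *; meas(2)"
```

```text
clock: 28.2
position: [0.4817, -0.2155, 0.1974]
eef_rot: [0.0, -0.701, 0.713, -0.0]
ft_force: [0.4, 0.1, -0.5]
finger_gap: 0.683
gripper_force: 12.0
t 28.3 T [ 0.066 -0.052  0.016] sd 0.008 F [-0.57 -0.15 -0.86] tau6 -0.0 yaw -90.91 z [ 0.4817 -0.2155  0.1974] gap 0.683 grip 11.993338465690613
```

```bash
python3 -m creep '[0,0,0,0,-0.45, 0,0,0,0,-0.55, 0,0,0,0,-0.7, 0,0,0,0,-0.7, 0,0,0,0,-0.7, 0,0,-0.05,0,-0.7, 0,0,-0.15,0,-0.7, 0,0,-0.3,0,-0.7, 0,0,-0.5,0,-0.7, 0,0,-0.7,0,-0.7]' 12
python3 -m creep '[0,0,-0.2,0,-0.7, -0.2,0,-0.4,0,-0.7, -0.4,0,-0.5,0,-0.7, -0.6,0,-0.5,0,-0.7, -0.8,0,-0.5,0,-0.7, -0.95,0,-0.5,0,-0.7, -0.95,0,-0.5,0,-0.7, -0.95,0,-0.5,0,-0.7, -0.95,0,-0.5,0,-0.7, -0.95,0,-0.5,0,-0.7]' 12
python3 - <<'E'
from h import *
im=r.read_camera("wrist"); t=r.read_camera("top"); a=cv2.resize(t[130:280,140:450],(620,300)); b=cv2.resize(im[:230],(620,279))
cv2.imwrite("pics/f.png",np.vstack([a,b])[:,:,::-1])
E
```

```text
clock: 29.13
position: [0.4813, -0.2155, 0.3037]
eef_rot: [-0.0, -0.701, 0.713, 0.0]
ft_force: [1.0, -0.4, 0.2]
finger_gap: 0.85
gripper_force: 0.0
clock: 29.97
position: [0.4838, -0.0736, 0.3775]
eef_rot: [-0.0, -0.701, 0.713, -0.0]
ft_force: [-0.3, -0.1, -0.2]
finger_gap: 0.849
gripper_force: 0.0
```

View pics/f.png

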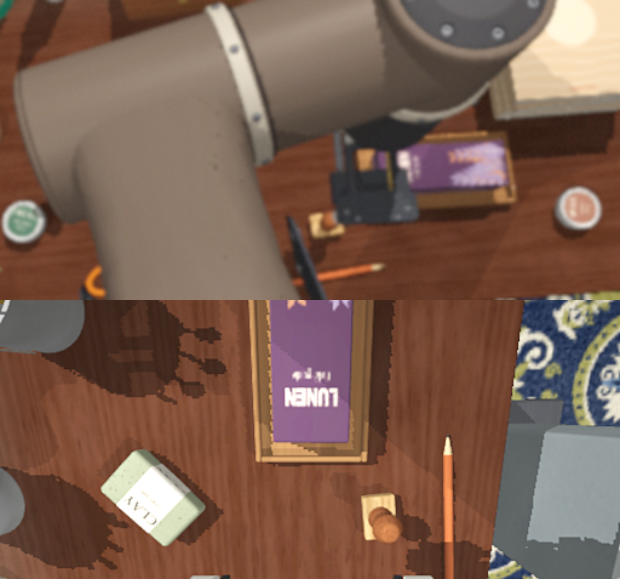

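The picture shows the carton lying flat inside the tray walls (near end at about (310,440)), with the stamp, soap and tin undisturbed. Handing in.

```bash
python3 -c "from h import *; print(r.close_job())"
```

```text
the job is handed in; nothing more can be done
None
```

I backed off both screws a quarter turn (a anticlockwise, b, the left-hand one, clockwise), drew the carton out, laid it flat in the tray, let go and handed the job in at about 30 s.

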